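Put the round hand stamps away by size

TASK

Put the four round hand stamps away: stand each one upright on the floor of the round dish made for its size, the smallest stamp in the smallest dish and so on up to the largest in the largest. The two square stamps stay where they stand.

Things in the scene. Friction and masses are not known exactly. Their poses are not given: they have to be found in the camera images.
- round_stamp_small: hand stamp with a ROUND foot 34 mm in diameter (smallest of four round ones), pale brown wood with a dark wood handle: a foot 18 mm high, and on it an upright round handle, alike on all stamps: thin neck at z 22 to 30 mm, straight grip 22 mm thick at z 34 to 58 mm, top at 66 mm. Loose. Origin: centre of the underside of the foot, z up along the handle.
- round_stamp_medium: hand stamp with a ROUND foot 50 mm in diameter (second smallest of four round ones), pale brown wood with a dark wood handle: a foot 18 mm high, and on it an upright round handle, alike on all stamps: thin neck at z 22 to 30 mm, straight grip 22 mm thick at z 34 to 58 mm, top at 66 mm. Loose. Origin: centre of the underside of the foot, z up along the handle.
- round_stamp_large: hand stamp with a ROUND foot 66 mm in diameter (second largest of four round ones), pale brown wood with a dark wood handle: a foot 18 mm high, and on it an upright round handle, alike on all stamps: thin neck at z 22 to 30 mm, straight grip 22 mm thick at z 34 to 58 mm, top at 66 mm. Loose. Origin: centre of the underside of the foot, z up along the handle.
- round_stamp_largest: hand stamp with a ROUND foot 82 mm in diameter (largest of four round ones), pale brown wood with a dark wood handle: a foot 18 mm high, and on it an upright round handle, alike on all stamps: thin neck at z 22 to 30 mm, straight grip 22 mm thick at z 34 to 58 mm, top at 66 mm. Loose. Origin: centre of the underside of the foot, z up along the handle.
- dish_small: shallow round dark wood dish with a cork floor, fixed to the desk (smallest of four), for the round stamp of 34 mm: 59 mm across outside, 49 mm inside the rim, floor 4 mm and rim 12 mm above the desk. Origin: centre of its underside, on the desk; z up.
- dish_medium: shallow round dark wood dish with a cork floor, fixed to the desk (second smallest of four), for the round stamp of 50 mm: 75 mm across outside, 65 mm inside the rim, floor 4 mm and rim 12 mm above the desk. Origin: centre of its underside, on the desk; z up.
- dish_large: shallow round dark wood dish with a cork floor, fixed to the desk (second largest of four), for the round stamp of 66 mm: 91 mm across outside, 81 mm inside the rim, floor 4 mm and rim 12 mm above the desk. Origin: centre of its underside, on the desk; z up.
- dish_largest: shallow round dark wood dish with a cork floor, fixed to the desk (largest of four), for the round stamp of 82 mm: 107 mm across outside, 97 mm inside the rim, floor 4 mm and rim 12 mm above the desk. Origin: centre of its underside, on the desk; z up.
- square_stamp_small: hand stamp with a SQUARE foot 40 x 40 mm, pale brown wood with a dark wood handle: a foot 18 mm high, and on it an upright round handle, alike on all stamps: thin neck at z 22 to 30 mm, straight grip 22 mm thick at z 34 to 58 mm, top at 66 mm. Loose. Origin: centre of the underside of the foot, z up along the handle; x and y along the sides of the foot. It is to stay where it stands.
- square_stamp_large: hand stamp with a SQUARE foot 50 x 50 mm, pale brown wood with a dark wood handle: a foot 18 mm high, and on it an upright round handle, alike on all stamps: thin neck at z 22 to 30 mm, straight grip 22 mm thick at z 34 to 58 mm, top at 66 mm. Loose. Origin: centre of the underside of the foot, z up along the handle; x and y along the sides of the foot. It is to stay where it stands.
Mind the look-alikes: they are no part of the job. Leave any green look-alike of the round_stamp_largest alone.

How it is judged:
By the outcome, as a careful person would: the job done as asked, in the order asked, and still so for the second after the job is handed in, with the robot touching nothing.
It also fails if it takes over 102 s, if anything falls off the work surface, if the arm or the gripper's body presses on something with over 40 N, if the wrist force passes 120 N, or if a joint passes its speed limit or range.

ROBOT

A 6-joint arm with a two-finger parallel gripper is mounted at the origin on a cart in front of the work surface, level with it; the furniture and walls round the work are solid. World frame = base frame: x ahead of the robot, y to its left, z up, the work surface at z = 0. Lengths are in m, angles in degrees, forces in N, time in s.
With the tool pointing down it reaches from about 0.4 to 0.825 m from the base axis. Payload 7 kg.
Tool frame: the origin (TCP) lies between the finger pads; the fingertips stand 22 mm ahead of it and the grasp point (between the pads) lies 3 mm ahead of it; z points along the fingers, y is the line along which they close (so a half turn about z gives the same grasp; the last joint's range is limited). The gripper opens to 88 mm and grips with 3 to 60 N. Pads are 19 mm wide; open, the fingers measure 130 mm over their backs; the gripper's body (78 mm by 193 mm) begins 47 mm behind the grasp point.
Start: joints at [82.282, 20.546, 0.682, 0, -70.136, -16.507], TCP at [0.277, 0.616, 0.249] pointing down, gripper open.
Joint ranges: [-176.03, 176.03], [-82.01, 121.73], [-58.28, 71.71], [-173.87, 95.51], [-174.79, -0.11], [-173.66, 173.66]. Speed limits (degrees/s): [136.94, 136.94, 172.46, 180, 180, 180].

INTERFACE

Orientations are given as [roll, pitch, yaw] about the fixed x, y, z axes, in that order (R = Rz(yaw) Ry(pitch) Rx(roll)).
In Python, from rig import bot gives the robot as it stands. Calls block until the motion is done:
- bot.move_to(position, orientation): joint-space move of the TCP to a pose.
- bot.move_linear(position, ori=None, speed=0.15, force_limit=None): straight line of the TCP; ori=None keeps the orientation; speed is the mean speed in m/s. With force_limit (N) it stops when the force on the tool has changed by that much, and returns True; else False.
- bot.movej(angles): joint-space move.
- bot.command_gripper(opening): opening from 0.0 (shut) to 1.0 (fully open); the grip force is fixed at half the most; returns when the fingers have stopped.
- bot.hold(seconds).
- bot.inverse_kinematics(position, orientation): joint angles nearest the present ones, or None.
- bot.get_obs(): the state.
- bot.capture(name): name is "scene" or "top" or "wrist"; returns a dict with "pixels" (384x512x3 uint8, red, green, blue), "mtx" (3x3 intrinsics, pixels), "dist" ([k1, k2, p1, p2, k3] as OpenCV has them; the pictures are not rectified), "R" (3x3) and "t" (3): a world point X has camera coordinates R X + t; the wrist camera has in their place "tool_from_camera" (4x4, takes a point from camera to tool coordinates, whose origin is the TCP and whose axes are the flange's). Camera axes: x right, y down, z forward; pixel columns grow to the right and rows downward; lengths in m; the calibration is good to about 2 mm. A picture is of the moment at which its call begins: read the wrist's pose just before it. There is no depth.
A pose or a line that the arm cannot do raises bot.PlanningError and nothing moves.
- bot.hand_in(): hands the job in; it is judged then, once.
The state is a dict: "time": time; "joint_pos": joint angles; "qd": joint speeds; "effort": joint torques, N m; "ee_pos": TCP position; "tool_rot": TCP orientation; "contact_force": force on the tool from outside, world axes, zero at the start; "torque": the same for the moment, N m; "gripper_width": opening from 0.0 (shut) to 1.0 (fully open); "grasp_force": force on a finger pad.
Only numpy, scipy, OpenCV 4.12 (cv2) and the standard library are available. Lean on these libraries where they do the work, as an engineer would, in place of code of your own. Each camera call takes 0.05 s, during which the arm holds its last target. There are 200 camera calls.

## Working session

There is one attempt and no reset: what is moved stays moved. The work goes in short steps, each a Python script; the robot and the scene stay as the last script left them, time stands still between calls to the robot, and variables do not carry over. Pictures are saved under pics/ and viewed, at most 14 in all, crops included, and the job is handed in when it is done.

```bash
mkdir -p pics; ls
python3 - <<'E'
from rig import bot
import cv2,pickle
d={}
for n in ("scene","top"):
    c=bot.capture(n); d[n]=c
    cv2.imwrite(f"pics/{n}0.png",cv2.resize(c["pixels"][:,:,::-1],(800,600),interpolation=cv2.INTER_CUBIC))
    print(n,c["mtx"],c["dist"],c["R"],c["t"])
pickle.dump(d,open("caps.pkl","wb"))
print(bot.get_obs())
E
```

```text
pics
scene [[366.38046066   0.         257.06853807]
 [  0.         366.38046066 188.99899847]
 [  0.           0.           1.        ]] [-0.05105915  0.          0.          0.          0.        ] [[-0.8701009  -0.49242595  0.02100276]
 [-0.2880278   0.47343241 -0.8324072 ]
 [ 0.39995552 -0.73032763 -0.55376632]] [0.48606281 0.06628425 0.97419728]
top [[464.77927682   0.         263.50113698]
 [  0.         464.77927682 193.12873474]
 [  0.           0.           1.        ]] [-0.0205169  0.         0.         0.         0.       ] [[ 0.15223256 -0.98834305 -0.0018045 ]
 [-0.96778211 -0.14869461 -0.20319374]
 [ 0.2005568   0.03267907 -0.97913689]] [0.12310762 0.45549593 1.01710666]
{'time': 0.1, 'joint_pos': array([ 8.22824387e+01,  2.05867755e+01,  6.37220738e-01, -1.62733530e-02,
       -7.01363933e+01, -1.65085258e+01]), 'qd': array([-0.02624113, -0.08240871,  0.13282294,  0.04233454,  0.02341344,
        0.13143434]), 'effort': array([-7.02230500e-04, -5.84162629e+01,  2.93749666e+01,  7.01552868e+00,
        1.01940637e-02, -3.53304790e-05]), 'ee_pos': array([0.27682262, 0.61516383, 0.24771354]), 'tool_rot': array([ 1.79913247e+02, -9.75678146e-03, -2.42316205e+01]), 'contact_force': array([-0.44431386,  0.20597072,  0.73413503]), 'torque': array([-0.02139955,  0.05478498,  0.00180899]), 'grasp_force': 0.0, 'gripper_width': 1.001623963404225}
```

View pics/top0.png

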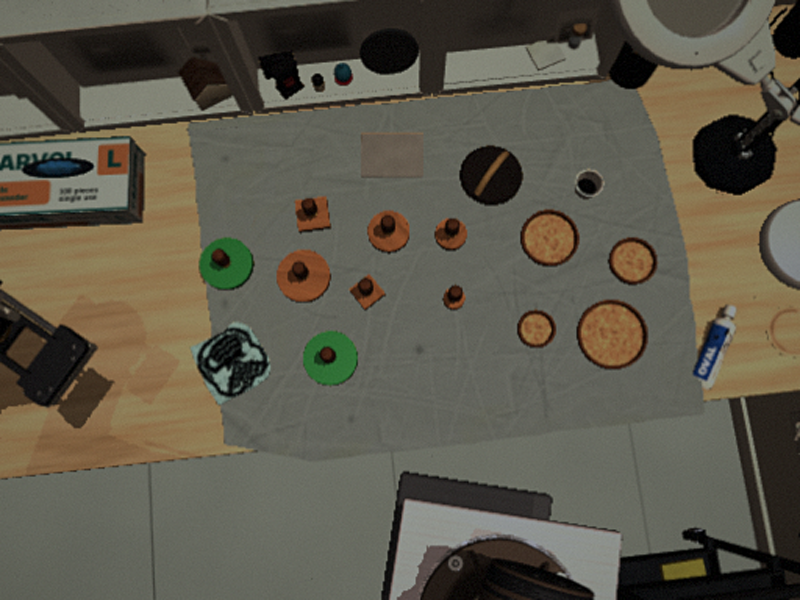

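View pics/scene0.png

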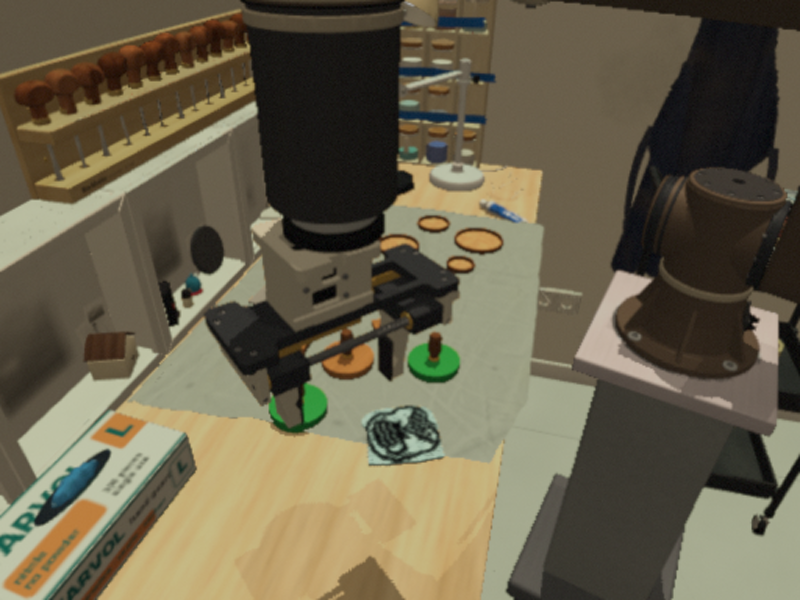

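The top view (800x600) shows four orange round stamps at about (303,275), (388,230), (451,233) and (455,296). The square stamps are at (312,212) and (367,292), and the green look-alikes at (226,263) and (330,357). The empty dishes are at (549,238), (633,260), (536,328) and (612,334). Next I'll make a metric orthophoto to measure and confirm these.

```bash
cat > h.py <<'E'
import numpy as np, cv2, pickle
S=0.0005
def ortho(c,z,x0,x1,y0,y1,S=S):
    """rows: x decreasing from x1; cols: y decreasing from y1"""
    xs=np.arange(x1,x0,-S); ys=np.arange(y1,y0,-S)
    X,Y=np.meshgrid(xs,ys,indexing='ij')
    P=np.stack([X,Y,np.full_like(X,z)],-1).reshape(-1,3)
    p,_=cv2.projectPoints(P,cv2.Rodrigues(c["R"])[0],c["t"],c["mtx"],c["dist"])
    m=p.reshape(*X.shape,2).astype(np.float32)
    return cv2.remap(c["pixels"][:,:,::-1].copy(),m[...,0],m[...,1],cv2.INTER_CUBIC)
def blobs(c,z,box,lo,hi,amin):
    im=ortho(c,z,*box); hsv=cv2.cvtColor(im,cv2.COLOR_BGR2HSV)
    m=cv2.inRange(hsv,lo,hi)
    m=cv2.morphologyEx(m,cv2.MORPH_OPEN,np.ones((5,5)))
    out=[]
    for k in cv2.findContours(m,cv2.RETR_EXTERNAL,cv2.CHAIN_APPROX_NONE)[0]:
        if cv2.contourArea(k)<amin: continue
        h=cv2.convexHull(k); (u,v),(a,b),t=cv2.fitEllipse(h) 
        (eu,ev),r=cv2.minEnclosingCircle(k)
        out.append((box[1]-v*S,box[3]-u*S,a*S*1e3,b*S*1e3,box[1]-ev*S,box[3]-eu*S,2e3*r*S))
    return im,m,out
E
python3 - <<'E'
from h import *
c=pickle.load(open("caps.pkl","rb"))["top"]
for z in (0.018,0.012):
    box=(0.30,0.70,-0.42,0.5)
    im,m,o=blobs(c,z,box,(5,120,90),(22,255,255),800)
    print("z",z)
    for b in o: print(np.round(b,3))
    if z==.018: cv2.imwrite("pics/ortho.png",cv2.resize(im[:, :],(800,int(800*im.shape[0]/im.shape[1]))))
E
```

```text
z 0.018
[4.2500e-01 3.0000e-03 4.5605e+01 4.6589e+01 4.2500e-01 3.0000e-03
 4.6796e+01]
[ 0.443  0.259 42.3   54.314  0.444  0.262 51.731]
[ 0.434 -0.109 92.988 93.883  0.434 -0.11  94.298]
[ 0.454  0.362 80.453 80.878  0.454  0.362 81.665]
[ 0.482 -0.378 67.648 81.969  0.482 -0.373 71.357]
[ 0.553  0.149 45.393 48.101  0.554  0.149 48.918]
[ 0.544  0.245 64.275 64.693  0.544  0.245 65.459]
[ 0.552 -0.13  61.354 61.634  0.552 -0.13  62.291]
[ 0.551  0.361 50.559 65.744  0.553  0.366 67.559]
[ 5.6800e-01 -0.0000e+00  7.7011e+01  7.7808e+01  5.6800e-01 -1.0000e-03
  7.8658e+01]
[  0.604  -0.268  23.71  125.282   0.604  -0.265 116.577]
[  0.66   -0.265  17.718 138.306   0.659  -0.269 130.937]
[ 0.665  0.1   10.276 78.993  0.664  0.099 76.035]
z 0.012
[4.2600e-01 3.0000e-03 4.5706e+01 4.6845e+01 4.2600e-01 2.0000e-03
 4.7016e+01]
[ 0.445  0.26  41.983 56.958  0.445  0.262 51.751]
[ 0.435 -0.111 93.429 94.367  0.435 -0.111 94.771]
[ 0.455  0.364 80.849 81.36   0.455  0.364 82.195]
[ 0.483 -0.381 68.015 80.458  0.483 -0.375 72.044]
[ 0.555  0.148 44.84  48.243  0.556  0.149 49.041]
[ 0.545  0.246 64.496 65.103  0.545  0.246 65.823]
[ 0.554 -0.132 61.735 61.962  0.553 -0.132 62.813]
[ 0.554  0.362 51.786 65.838  0.555  0.368 67.559]
[ 5.7000e-01 -1.0000e-03  7.7459e+01  7.8260e+01  5.7000e-01 -2.0000e-03
  7.9074e+01]
[  0.606  -0.27   22.689 124.18    0.607  -0.268 117.047]
[  0.662  -0.264  17.607 146.214   0.66   -0.267 139.314]
[ 0.668  0.1   10.774 78.062  0.666  0.098 75.591]
```

View pics/ortho.png

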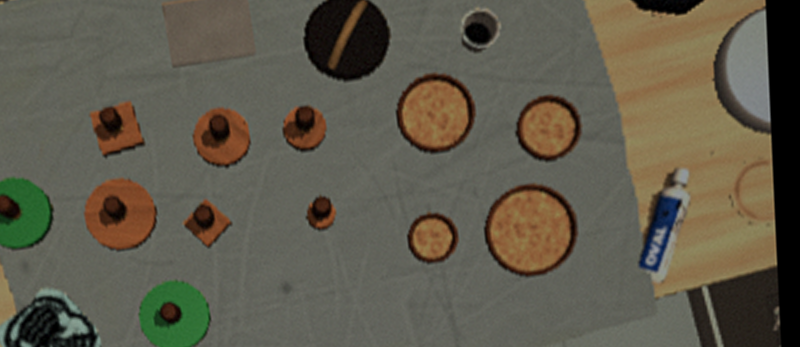

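Ortho scale is 1.15 mm/px. The orange round feet are at (120,214) Ø82, (221,136) Ø66, (305,128) Ø50 and (321,212) Ø34. The squares are at (118,128) and (208,223). The two discs at (18,213) and (174,315) are green and also about the largest size, so I'll leave them. The dishes are at (432,238) small, (548,127) medium, (435,113) large and (530,230) largest. I'll confirm with an overlaid crop.

Run:
```python
from h import *
c=pickle.load(open("caps.pkl","rb"))["top"]
box=(0.42,0.49,0.09,0.17)
for s in (90,120):
  im,m,o=blobs(c,.018,box,(0,s,40),(22,255,255),200)
  for b in o: print(s,np.round(b,4))
box=(0.40,0.60,0.10,0.42)
im=cv2.resize(ortho(c,.018,*box),None,fx=1.25,fy=1.25)
g=0.0004
for x,y,d in ((.454,.362,82),(.544,.245,66),(.554,.149,50),(.455,.131,34)):
    cv2.circle(im,(int((.42-y)/g),int((.6-x)/g)),int(d/2000/g),(255,255,0),1)
cv2.imwrite("pics/crop1.png",im)
```

```text
90 [ 0.4534  0.1307 33.3615 35.0552  0.4535  0.131  35.414 ]
90 [ 0.4651  0.1291 17.2157 17.6752  0.4652  0.1289 18.2077]
120 [ 0.4534  0.1308 32.4839 34.3017  0.4534  0.1309 34.2673]
120 [ 0.4648  0.1292 16.9583 17.2305  0.4651  0.1291 17.8298]
```

View pics/crop1.png

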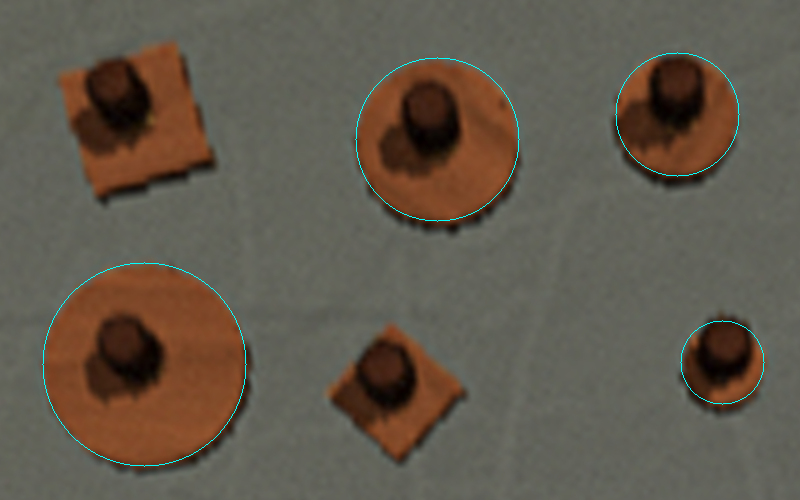

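The circles match the four orange round feet, and the squares and green discs are clearly different. I'll start with the smallest.

```bash
cat > job.py <<'E'
from rig import bot
import numpy as np
YAW=-10.; ORI=[180,0,YAW]; ZG=.049; ZH=.145
J=dict(small=((.4545,.131),(.4255,.003)),medium=((.554,.149),(.5535,-.131)),
       large=((.544,.245),(.569,-.001)),largest=((.454,.362),(.4345,-.1105)))
def check():
    for k,v in J.items():
        for p in v:
            for z in (ZG,ZH): print(k,z,np.round(bot.inverse_kinematics([*p,z],ORI),0))
def pick_place(k):
    a,b=J[k]
    bot.command_gripper(.6)
    bot.move_linear([*a,ZH],ORI,speed=.25)
    bot.move_linear([*a,ZG],speed=.1,force_limit=8)
    bot.command_gripper(0.)
    o=bot.get_obs(); print(k,'grip',o['gripper_width']*88,o['grasp_force'],o['ee_pos'])
    bot.move_linear([*a,ZH],speed=.12)
    o=bot.get_obs(); print(' lifted',o['gripper_width']*88,o['contact_force'])
    bot.move_linear([*b,ZH],speed=.2)
    hit=bot.move_linear([*b,ZG+.0045],speed=.08,force_limit=10)
    o=bot.get_obs(); print(' down',hit,o['ee_pos'],o['tool_rot'],o['contact_force'])
    bot.command_gripper(.6)
    bot.move_linear([*b,ZH],speed=.15)
    print(' t',bot.get_obs()['time'])
E
python3 - <<'E'
from job import *
check()
bot.move_to([.4545,.131,.2],ORI)
pick_place("small")
import cv2
cv2.imwrite("pics/s1.png",bot.capture("top")["pixels"][:,:,::-1])
E
```

```text
small 0.049 [ 40.  15. -39.   0. -36.  40.]
small 0.145 [ 40.   7. -32.   0. -51.  40.]
small 0.049 [ 27.  11. -44.   0. -34.  53.]
small 0.145 [ 27.   2. -38.   0. -50.  53.]
medium 0.049 [ 35.  23. -26.   0. -41.  45.]
medium 0.145 [ 35.  16. -20.   0. -54.  45.]
medium 0.049 [  6.  23. -26.   0. -41.  74.]
medium 0.145 [  6.  16. -21.   0. -53.  74.]
large 0.049 [ 43.  25. -23.   0. -43.  37.]
large 0.145 [ 43.  18. -17.   0. -54.  37.]
large 0.049 [ 20.  23. -26.   0. -41.  60.]
large 0.145 [ 20.  16. -21.   0. -53.  60.]
largest 0.049 [ 58.  23. -25.   0. -42.  22.]
largest 0.145 [ 58.  17. -19.   0. -54.  22.]
largest 0.049 [ 11.  13. -42.   0. -35.  69.]
largest 0.145 [ 11.   5. -35.   0. -50.  69.]
small grip 21.07700163597501 29.999946779280435 [0.45447597 0.1309717  0.04899917]
 lifted 21.518842461398865 [-0.27401553 -0.21779374 -0.462122  ]
 down False [0.42581301 0.00319963 0.05383469] [-1.79969504e+02 -3.99311679e-02 -9.99486995e+00] [ 0.08399681 -0.19183367  0.33798925]
 t 9.425
```

View pics/s1.png

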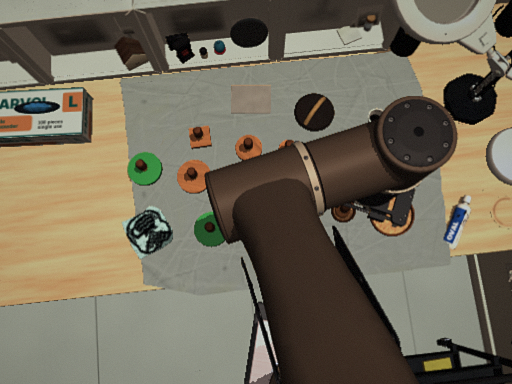

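The arm hides part of this view, but the small stamp is standing in the small dish at (343,211). The grip width of 21 mm was good and nothing slipped. I'll carry on with the medium and large stamps.

Run:
```python
from job import *
import cv2
for k in ("medium","large","largest"):
    pick_place(k)
bot.move_to([.454,.362,.25],ORI)
c=bot.capture("top")["pixels"][:,:,::-1]
cv2.imwrite("pics/s2.png",cv2.resize(c,(800,600),interpolation=cv2.INTER_CUBIC))
print(bot.get_obs()['time'])
```

```text
medium grip 21.136881402959922 30.00026437570341 [0.55403284 0.14898626 0.04908419]
 lifted 20.943617643772104 [ 0.7103225   0.1159763  -1.09988285]
 down False [ 0.55387262 -0.13098062  0.05389131] [-1.79987757e+02 -5.05964967e-02 -9.99886802e+00] [-0.12184007  0.41659344 -0.65700229]
 t 17.65
large grip 21.260082818085625 30.00026770401746 [0.54402566 0.24500285 0.04915543]
 lifted 20.881768356834126 [-0.04890913 -1.01965444 -1.48504417]
 down True [ 0.56843129 -0.00116911  0.05310381] [ 1.79942661e+02  9.25326056e-02 -9.98894826e+00] [-0.34063824  0.20016682  5.34796178]
 t 26.2583
largest grip 21.005569415015064 30.00021569092496 [0.45399973 0.36200637 0.04915037]
 lifted 21.002296032086665 [-0.01618975 -0.37539939 -1.19991673]
 down True [ 0.433902   -0.11056638  0.05308118] [ 1.79958041e+02  1.05201343e-01 -9.99041706e+00] [-0.93898364  0.42805703  5.02938747]
 t 36.0083
37.825
```

View pics/s2.png

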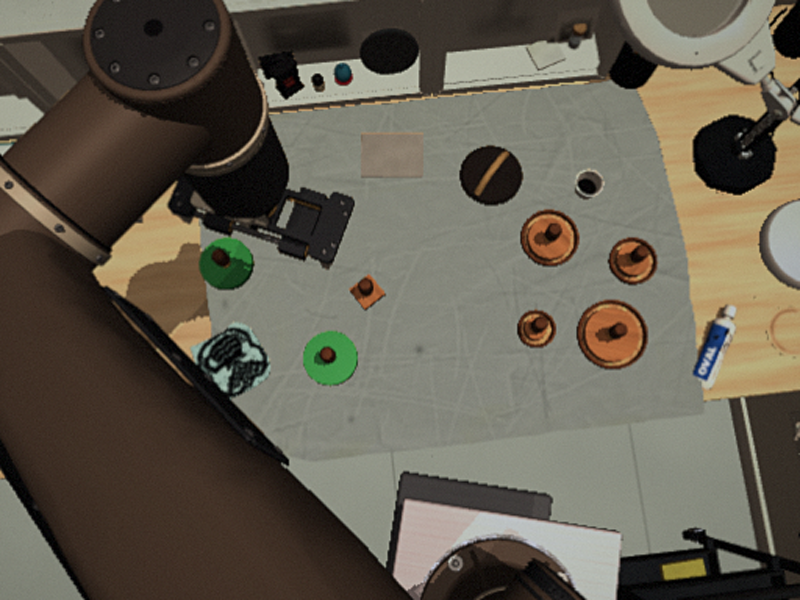

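All four stamps stand in their own dishes, at (549,238), (633,260), (536,328) and (612,334). The small square at (367,292) and both greens haven't moved. The gripper hides the large square, so I'll go back to the start pose and look closely.

Run:
```python
from job import *
from h import *
bot.movej([82.282,20.546,0.682,0,-70.136,-16.507])
c=bot.capture("top")
im=cv2.resize(ortho(c,.018,.38,.62,-.18,.42),(800,320))
old=cv2.resize(ortho(pickle.load(open("caps.pkl","rb"))["top"],.018,.38,.62,.2,.42),(293,240))
new=cv2.resize(ortho(c,.018,.38,.62,.2,.42),(293,240))
b=np.zeros((240,800,3),np.uint8); b[:,:293]=old; b[:,300:593]=new
cv2.imwrite("pics/s3.png",np.vstack([im,b])); print(bot.get_obs()['time'])
```

```text
39.0583
```

View pics/s3.png

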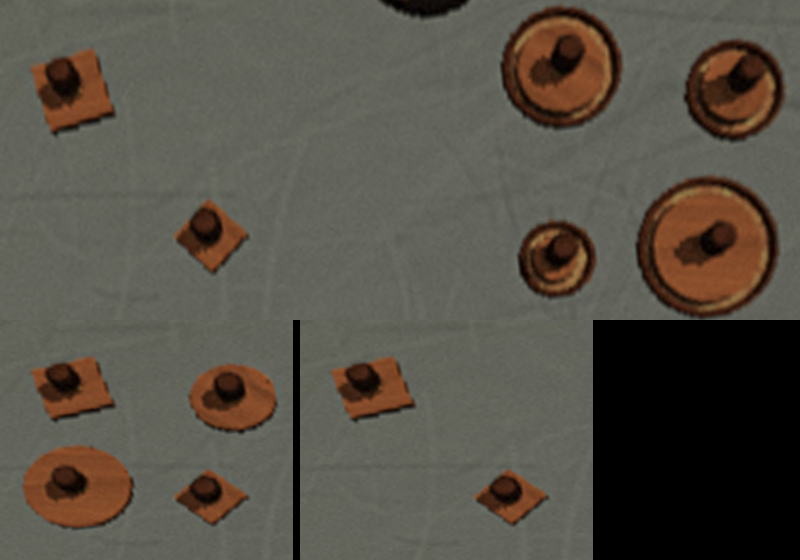

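Each stamp sits inside its rim with cork showing around it: (561,67), (735,90), (556,258) and (708,246). Both squares, at (74,91) and (212,236), are exactly where they started.

```bash
python3 -c "
from rig import bot
print(bot.hand_in())"
```

```text
the job is handed in; nothing more can be done
None
```

All four round stamps are upright in their matching dishes, the square stamps and green look-alikes were not moved, and I handed the job in at about 39 s.

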